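# Stamp the tag at the round-capped stand

### The arm

A 7-joint arm with a two-finger parallel gripper is mounted at the origin on the work surface. World frame = base frame: x ahead of the robot, y to its left, z up, the work surface at z = 0. Lengths are in m, angles in rad, forces in N, time in s.
With the tool pointing down it reaches from about 0.35 to 0.9 m from the base axis. Payload 7.2 kg.
Tool frame: the origin (TCP) lies on the centre line of the jaws, within the pads' length; the fingertips stand 8 mm ahead of it and the grasp point (between the pads) lies 11 mm behind it (bot.finger_overhang is the distance from the TCP to the fingertips, in m); z points along the fingers, y is the direction in which the jaws open and shut (so a half turn about z gives the same grasp; the last joint's range is limited). The gripper opens to 85 mm and grips with 20 to 120 N. Pads are 22 mm wide; open, the fingers measure 114 mm over their backs; the gripper's body (76 mm by 85 mm) begins 54 mm behind the grasp point. The pads swing forward as they close: fully open they stand 13 mm farther back than shut.
Start: joints at [-1.397, 0.411, -0.013, 1.596, 0.006, 1.134, -0.082], TCP at [0.15, 0.607, 0.239] pointing down, gripper open.
Joint ranges: [-2.95, 2.95], [-0.29, 1.99], [-1.47, 1.44], [0.14, 2.54], [-1.03, 4.17], [0.13, 1.85], [-2.86, 2.86]. Speed limits (rad/s): [2.39, 2.39, 3.01, 3.01, 3.14, 3.14, 3.14].

### API

Orientations are given as a 3x3 rotation matrix whose columns are the frame's x, y, z axes.
In Python, from cell import bot gives the robot as it stands. Calls block until the motion is done:
- bot.move_ptp(position, orientation): joint-space move of the TCP to a pose.
- bot.move_straight(position, attitude=None, vel=0.15): straight line of the TCP; attitude=None keeps the orientation; vel is the mean speed in m/s.
- bot.goto_joints(angles): joint-space move.
- bot.grip(opening): finger opening in m; the grip force is fixed at half the most; returns when the fingers have stopped.
- bot.wait(seconds).
- bot.ik(position, orientation): joint angles nearest the present ones, or None.
- bot.sense(): the state.
- bot.read_camera(name): name is "scene" or "side" or "wrist"; returns the picture (480x640x3 uint8, red, green, blue); there is no depth.
- bot.camera_info(name): a dict with "fx", "fy", "cx", "cy" (pixels), "R" (3x3) and "t" (3): a world point X has camera coordinates R X + t; the wrist camera has in their place "T_tool_cam" (4x4, takes a point from camera to tool coordinates, whose origin is the TCP and whose axes are the flange's). Camera axes: x right, y down, z forward; pixel columns grow to the right and rows downward; lengths in m; the calibration is good to about 2 mm. A picture is of the moment at which its call begins: read the wrist's pose just before it. camera_info takes no time and is no camera call.
A pose or a line that the arm cannot do raises bot.MotionError and nothing moves.
- bot.job_done(): hands the job in, once; it reports no verdict.
The state is a dict: "time_s": time; "joint_pos": joint angles; "joint_velocities": joint speeds; "tau": joint torques, N m; "ee_pos": TCP position; "orientation": TCP orientation; "wrist_force": force on the tool from outside, world axes, zero at the start; "moment": the same for the moment, N m; "opening": finger opening in m.
Only numpy, scipy, OpenCV 4.12 (cv2) and the standard library are available. Lean on these libraries where they do the work, as an engineer would, in place of code of your own. Each camera call takes 0.05 s, during which the arm holds its last target.

### The job

Three tag stamping stands are on the bench; use only the one whose stamp has the wide flat round cap. With the fingertips push its upright plate away from you until the tag sled is fully home, then press the round cap gently all the way down, keep it down for about half a second, let it spring up again and withdraw. Do not press or push anything on the other two stands, and leave the loose things where they are; this is all done by touch, with nothing lifted or carried.

Things in the scene. Friction and masses are not known exactly. Their poses are not given: they have to be found in the camera images.
- disc_stand: Grey tag stamping stand, fixed to the bench, whose stamp has a wide flat round cap, 44 mm across and 14 mm thick. Base plate 220 x 80 x 10 mm, an upright at its far end and an arm (top 48 mm above the bench) that carries the stamp. Origin: on the bench under the base, 10 mm from the base's middle towards the upright; x runs along the stand from the push plate towards the upright (roughly away from the robot), z up. The stamp's axis is at x = +30 mm, y = 0.
- disc_cap (a point): Highest point of that stamp's top (a wide flat round cap, 44 mm across and 14 mm thick), on its axis; 76 mm above the bench when up. It moves straight down with the stamp.
- disc_stamp (a joint): How far that stamp is pressed, m: 0 up, 0.012 fully down at a hard stop. A spring brings it up again; pressing takes about 2 N at first and 7 N at the bottom.
- disc_plate (a point): Middle of the top edge of the near (robot side, stand -x) face of that stand's upright aluminium push plate, 62 mm above the bench. The plate is 44 mm wide (stand y), 6 mm thick, free from 16 to 62 mm above the bench, and stands at the near end of the flat sled that carries the cardboard tag; it moves with the sled along the stand's +x.
- disc_sled (a joint): How far that stand's tag sled is pushed in, m: 0 out, 0.055 fully home at a hard stop, with the tag under the stamp. It starts between 0 and 0.02, slides with about 2 N of friction and stays where it is left.
- bar_stand: Grey tag stamping stand, fixed to the bench, whose stamp has a narrow crossbar cap, 72 mm long (stand's y) by 16 mm. Base plate 220 x 80 x 10 mm, an upright at its far end and an arm (top 48 mm above the bench) that carries the stamp. Origin: on the bench under the base, 10 mm from the base's middle towards the upright; x runs along the stand from the push plate towards the upright (roughly away from the robot), z up. The stamp's axis is at x = +30 mm, y = 0.
- bar_cap (a point): Highest point of that stamp's top (a narrow crossbar cap, 72 mm long (stand's y) by 16 mm), on its axis; 76 mm above the bench when up. It moves straight down with the stamp.
- bar_stamp (a joint): How far that stamp is pressed, m: 0 up, 0.012 fully down at a hard stop. A spring brings it up again; pressing takes about 2 N at first and 7 N at the bottom.
- bar_plate (a point): Middle of the top edge of the near (robot side, stand -x) face of that stand's upright aluminium push plate, 62 mm above the bench. The plate is 44 mm wide (stand y), 6 mm thick, free from 16 to 62 mm above the bench, and stands at the near end of the flat sled that carries the cardboard tag; it moves with the sled along the stand's +x.
- bar_sled (a joint): How far that stand's tag sled is pushed in, m: 0 out, 0.055 fully home at a hard stop, with the tag under the stamp. It starts between 0 and 0.02, slides with about 2 N of friction and stays where it is left.
- ball_stand: Grey tag stamping stand, fixed to the bench, whose stamp has a small ball knob, 22 mm across. Base plate 220 x 80 x 10 mm, an upright at its far end and an arm (top 48 mm above the bench) that carries the stamp. Origin: on the bench under the base, 10 mm from the base's middle towards the upright; x runs along the stand from the push plate towards the upright (roughly away from the robot), z up. The stamp's axis is at x = +30 mm, y = 0.
- ball_cap (a point): Highest point of that stamp's top (a small ball knob, 22 mm across), on its axis; 76 mm above the bench when up. It moves straight down with the stamp.
- ball_stamp (a joint): How far that stamp is pressed, m: 0 up, 0.012 fully down at a hard stop. A spring brings it up again; pressing takes about 2 N at first and 7 N at the bottom.
- ball_plate (a point): Middle of the top edge of the near (robot side, stand -x) face of that stand's upright aluminium push plate, 62 mm above the bench. The plate is 44 mm wide (stand y), 6 mm thick, free from 16 to 62 mm above the bench, and stands at the near end of the flat sled that carries the cardboard tag; it moves with the sled along the stand's +x.
- ball_sled (a joint): How far that stand's tag sled is pushed in, m: 0 out, 0.055 fully home at a hard stop, with the tag under the stamp. It starts between 0 and 0.02, slides with about 2 N of friction and stays where it is left.
- wood_stamp_mid (a point): Bystander: loose turned wooden hand stamp, 32 mm across, 70 mm tall; the point is half-way up on its centre line. To be left where it is.
- ink_bottle_mid (a point): Bystander: loose small ink bottle, 32 mm across, 70 mm tall; the point is half-way up on its centre line. To be left where it is.
- spool_mid (a point): Bystander: loose wooden spool, 64 mm across, 60 mm tall; the point is half-way up on its centre line. To be left where it is.
- ink_pad_mid (a point): Bystander: loose black ink pad, 75 x 110 x 14 mm, its open lid standing 75 mm tall at its far edge (not counted in this point's height); the point is half-way up on its centre line. To be left where it is.
- tag_pack_mid (a point): Bystander: loose carton of tags, 100 x 65 x 30 mm; the point is half-way up on its centre line. To be left where it is.
- jar_mid (a point): Bystander: loose jar, 60 mm across, 75 mm tall; the point is half-way up on its centre line. To be left where it is.
Not all that is in view belongs to the job. Leave any red look-alike of the bar_stand alone.

How it is judged:
On the way, in this order (a step that is already met when the one before it is completed fails the run):
1. the round-capped stand's tag sled is pushed home (within 5 mm of its stop) with the stamp still up (value of joint disc_sled above 0.05 m and value of joint disc_stamp below 0.002 m), for 0.1 s.
2. the round cap is pressed down (at least 9 of 12 mm) for 0.3 s with the sled home (value of joint disc_sled above 0.05 m and value of joint disc_stamp above 0.009 m), for 0.3 s.
At the end, for the whole second after the job is handed in: The round-capped stand's sled is within 5 mm of its stop and its stamp, having been pressed, is up again (within 2 mm); the other two stands' stamps are up and their sleds within 5 mm of where they started; the loose things are within 12 mm of where they started (all of step 1 and value of joint each of bar_stamp, ball_stamp below 0.003 m and distance of each of bar_plate, ball_plate from where it was at the start of the episode below 0.005 m and distance of each of wood_stamp_mid, ink_bottle_mid, spool_mid, ink_pad_mid, tag_pack_mid, jar_mid from where it was at the start of the episode below 0.012 m); the robot touches nothing.
It fails at once if the round-capped stamp is pressed (over 4 mm) before its sled is home (value of joint disc_stamp above 0.004 m and value of joint disc_sled below 0.048 m).
It fails at once if a stamp (over 3 mm) or sled (over 5 mm) of another stand is moved (not (value of joint bar_stamp below 0.003 m) or not (distance of bar_plate from where it was at the start of the episode below 0.005 m) or not (value of joint ball_stamp below 0.003 m) or not (distance of ball_plate from where it was at the start of the episode below 0.005 m)).
It fails at once if a loose thing is moved or lifted by more than 12 mm (not (distance of wood_stamp_mid from where it was at the start of the episode below 0.012 m) or not (distance of ink_bottle_mid from where it was at the start of the episode below 0.012 m) or not (distance of spool_mid from where it was at the start of the episode below 0.012 m) or not (distance of ink_pad_mid from where it was at the start of the episode below 0.012 m) or not (distance of tag_pack_mid from where it was at the start of the episode below 0.012 m) or not (distance of jar_mid from where it was at the start of the episode below 0.012 m)).
It fails at once if the round-capped stand is pressed or its plate pushed with more than 40 N (contact force between any of the arm, the fingers and disc_stand above 40 N).
It also fails if it takes over 45 s, if anything falls off the work surface, if the arm or the gripper's body presses on something with over 40 N, if the wrist force passes 120 N, or if a joint passes its speed limit or range.

## Working session

There is one attempt and no reset: what is moved stays moved. The work goes in short steps, each a Python script; the robot and the scene stay as the last script left them, time stands still between calls to the robot, and variables do not carry over. Pictures are saved under pics/ and viewed, and the job is handed in when it is done.

```bash
mkdir -p pics; ls
python3 - <<'E'
from cell import bot
import cv2
for n in ("scene","side"):
    cv2.imwrite(f"pics/{n}0.png",bot.read_camera(n)[:,:,::-1])
    i=bot.camera_info(n); print(n,{k:(v.tolist() if hasattr(v,'tolist') else v) for k,v in i.items()})
print(bot.camera_info("wrist"))
s=bot.sense();print(s['time_s'],s['ee_pos'],s['orientation'],s['wrist_force'],s['opening'])
E
```

```text
pics
scene {'fx': 563.6368704790768, 'fy': 563.6368704790768, 'cx': 320.10325076507115, 'cy': 235.57219801133542, 'R': [[-0.7104877053120086, 0.7036168101232644, 0.011428259379195197], [0.4541386000794744, 0.47085791940761523, -0.7563404998074525], [-0.5375549762752937, -0.5321806124269219, -0.6540783158296681]], 't': [0.31697574250025246, -0.15180232153187628, 1.4810828405307483]}
side {'fx': 447.7110563101232, 'fy': 447.7110563101232, 'cx': 320.997518054471, 'cy': 240.10386723844425, 'R': [[-0.9561614440627404, -0.2928012196483872, -0.004768507132406792], [-0.18814160348027179, 0.6267040571687598, -0.7562041799461889], [0.22440594895797006, -0.7221561261255302, -0.6543183472680865]], 't': [0.4639943227193735, 0.15431628507955136, 1.170517199828341]}
{'fx': 395.90622694542327, 'fy': 395.90622694542327, 'cx': 314.44573838283014, 'cy': 242.70202510298202, 'T_tool_cam': array([[ 1.16814597e-03, -9.57155549e-01, -2.89571910e-01,
         7.43097907e-02],
       [ 9.99998880e-01,  1.38905509e-03, -5.57364578e-04,
        -4.92793843e-04],
       [ 9.35715935e-04, -2.89570934e-01,  9.57156099e-01,
        -1.34692606e-01],
       [ 0.00000000e+00,  0.00000000e+00,  0.00000000e+00,
         1.00000000e+00]])}
0.1 [0.1496005  0.60639205 0.23853085] [[-9.70910213e-01  2.39443709e-01 -2.62103483e-04]
 [ 2.39443837e-01  9.70909165e-01 -1.42907408e-03]
 [-8.77041247e-05 -1.45026168e-03 -9.99998945e-01]] [0.1664502  0.42945888 0.08471024] 0.08563251316550315
```

View pics/scene0.png

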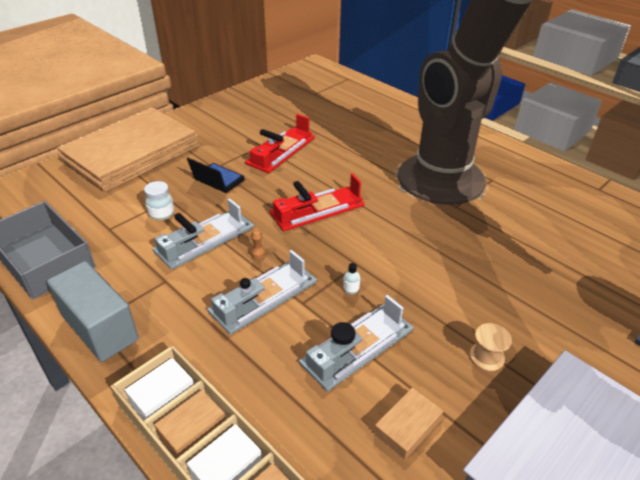

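View pics/side0.png

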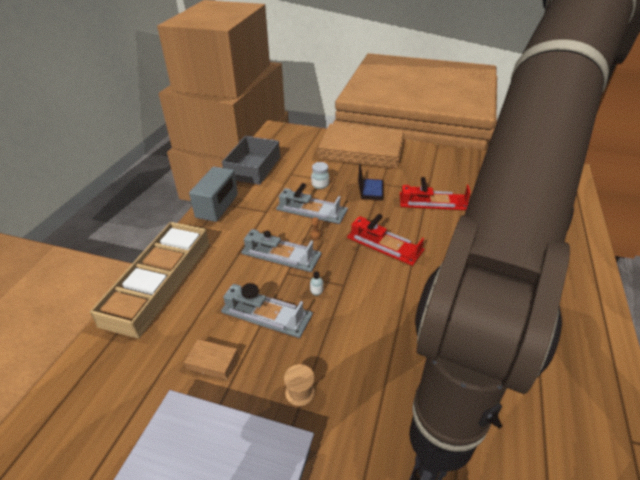

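Scene: three grey stands have stamps at (343,332) (wide round), (245,284) (ball) and (185,223) (crossbar), and there are two red look-alikes at (303,190) and (271,134). The stand at (343,332) fits the description, so I'll confirm it in an enlarged crop.

Run:
```python
import cv2
a=cv2.imread("pics/scene0.png")[285:395,290:425]; cv2.imwrite("pics/c1.png",cv2.resize(a,None,fx=5.5,fy=5.4,interpolation=cv2.INTER_CUBIC))
a=cv2.imread("pics/side0.png")[270:345,210:325]; cv2.imwrite("pics/c2.png",cv2.resize(a,None,fx=6,fy=6,interpolation=cv2.INTER_CUBIC))
```

```text
(no output)
```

View pics/c1.png

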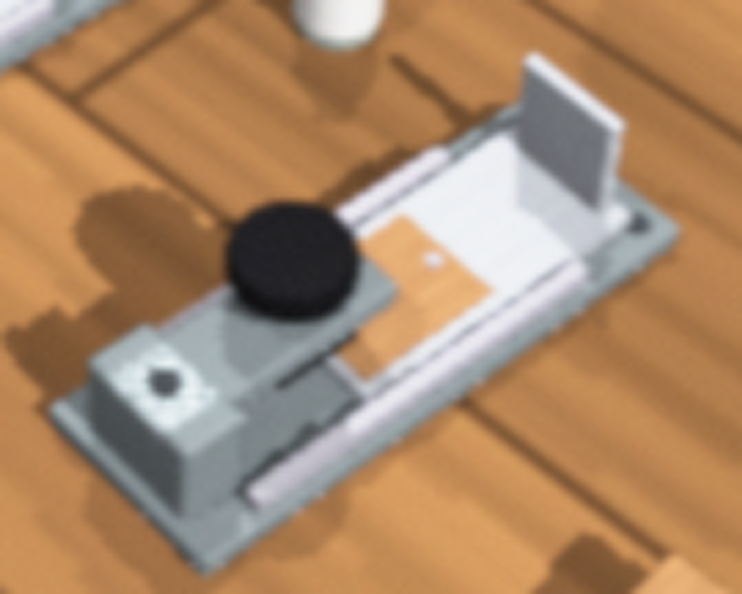

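View pics/c2.png

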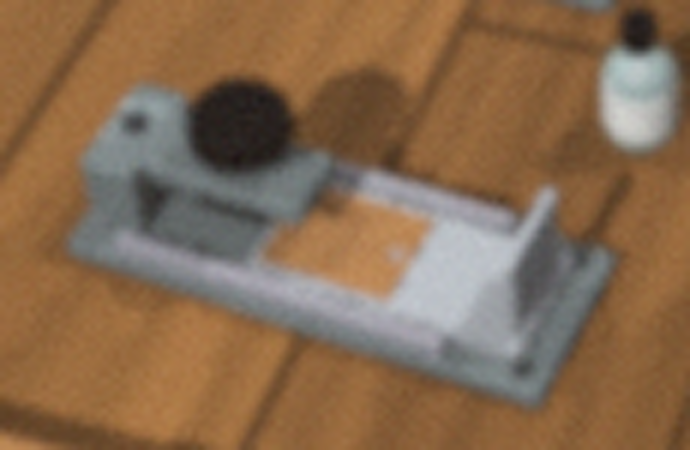

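Confirmed: the stand at scene (343,332) has the wide, flat, round cap. Next I'll fit its pose from both cameras.

```bash
cat > h.py <<'E'
from cell import bot
import numpy as np, cv2
from scipy.optimize import least_squares
def proj(n,X):
    i=bot.camera_info(n); c=np.atleast_2d(X)@np.array(i['R']).T+i['t']
    return np.c_[i['fx']*c[:,0]/c[:,2]+i['cx'], i['fy']*c[:,1]/c[:,2]+i['cy']]
def onplane(n,uv,z):
    i=bot.camera_info(n); R=np.array(i['R']); o=-R.T@i['t']
    d=R.T@np.array([(uv[0]-i['cx'])/i['fx'],(uv[1]-i['cy'])/i['fy'],1]); return o+d*(z-o[2])/d[2]
def sp(p,L):
    c,s=np.cos(p[2]),np.sin(p[2]); L=np.atleast_2d(L)
    return np.c_[p[0]+c*L[:,0]-s*L[:,1], p[1]+s*L[:,0]+c*L[:,1], L[:,2]]
E
python3 - <<'E'
from h import *
S=lambda x,y:(290+x/5.5,285+y/5.4)
D=lambda x,y:(210+x/6,270+y/6)
obs=[("scene",S(50,408),(.1,-.04,.01)),("scene",S(205,572),(.1,.04,.005)),("scene",S(680,235),(-.12,.04,.01)),
("side",D(70,248),(.1,.04,.005)),("side",D(535,403),(-.12,.04,.005)),("side",D(614,253),(-.12,-.04,.01)),
("scene",S(293,250),(.03,0,.076)),("side",D(242,118),(.03,0,.076))]
def res(p): return np.concatenate([proj(n,sp(p,L))[0]-uv for n,uv,L in obs])
x0=np.r_[onplane("scene",(335,345),.01)[:2],0]
r=least_squares(res,x0,loss='soft_l1'); print(r.x,r.cost); print(res(r.x).reshape(-1,2).round(1))
p=r.x
for uv in [S(536,52),S(625,122)]:
    X=onplane("scene",uv,.062); c,s=np.cos(p[2]),np.sin(p[2]); d=X[:2]-p[:2]; print("plate",X,c*d[0]+s*d[1],-s*d[0]+c*d[1])
for n,uv,z in [("bottle",(352,268),.07),("bottlebase",(351,291),0),("spooltop",(493,336),.06),("ballcap",(245,284),.076),("ballplate",(297,263),.05),("pack",(410,408),.03)]:
    X=onplane("scene",uv,z); c,s=np.cos(p[2]),np.sin(p[2]); d=X[:2]-p[:2]; print(n,X,c*d[0]+s*d[1],-s*d[0]+c*d[1])
E
```

```text
[ 0.57403695  0.21980942 -0.08454948] 4.223714360123827
[[-0.2 -0.6]
 [ 0.2  0. ]
 [ 0.8 -1.7]
 [-1.8 -0.2]
 [-0.2  0.2]
 [-0.5 -0.2]
 [ 0.5 -0.6]
 [-1.6 -0.9]]
plate [0.47118717 0.20718822 0.062     ] -0.10141653502034746 -0.021261652943482857
plate [0.47481889 0.24963061 0.062     ] -0.10138200081332828 0.02133582262892094
bottle [0.47269543 0.11572823 0.07      ] -0.09218997824065425 -0.112267553795556
bottlebase [0.46897129 0.11407315 0.        ] -0.09576104419950404 -0.11423122395558774
spooltop [0.41145892 0.40273186 0.06      ] -0.1774448503450055 0.16853949640881127
ballcap [0.65633653 0.0075229  0.076     ] 0.09993293077737864 -0.20457809105376124
ballplate [0.52733214 0.01373812 0.05      ] -0.029135506173919766 -0.20927933530509296
pack [0.61505629 0.38051238 0.03      ] 0.02730163916938791 0.16359293206683603
```

Fit is good: residuals are about 1 px, the measured plate width is 42.6 mm against 44, and it is centred. I'll close the jaws and go to a pose in front of the plate, then check with the wrist camera.

```bash
cat >> h.py <<'E'
P=np.array([0.57403695,0.21980942,-0.08454948])
def ori(yaw):
    c,s=np.cos(yaw),np.sin(yaw); return np.array([[-c,-s,0],[-s,c,0],[0,0,-1.]])
def st(x,y,z): return sp(P,(x,y,z))[0]
def wproj(s,X):
    i=bot.camera_info("wrist"); T=i['T_tool_cam']; t=(np.atleast_2d(X)-s['ee_pos'])@np.array(s['orientation'])
    c=(t-T[:3,3])@T[:3,:3]; return np.c_[i['fx']*c[:,0]/c[:,2]+i['cx'], i['fy']*c[:,1]/c[:,2]+i['cy']]
E
python3 - <<'E'
from h import *
O=ori(P[2]); O=O@np.diag([1,1,1])
O[:,0]=np.cross(O[:,1],O[:,2]); print(O)
print(bot.finger_overhang)
bot.grip(0.0)
bot.move_ptp(st(-.15,0,.2),O)
s=bot.sense();print(s['time_s'],s['ee_pos'],st(-.15,0,.2),s['wrist_force'],s['opening'])
im=bot.read_camera("wrist")[:,:,::-1].copy(); cv2.imwrite("pics/w0.png",im)
for L in [(-.101,-.022,.062),(-.101,.022,.062),(.03,0,.076),(.008,0,.076),(.1,.04,.01),(-.12,-.04,.01),(-.12,.04,.01)]:
    u=wproj(s,sp(P,L))[0]; print(L,u.round(1)); cv2.circle(im,tuple(int(v) for v in u),2,(0,0,255),-1)
cv2.imwrite("pics/w0m.png",im)
E
```

```text
[[-0.99642782  0.08444878  0.        ]
 [ 0.08444878  0.99642782  0.        ]
 [ 0.          0.         -1.        ]]
0.008
2.5667 [0.42437667 0.2336193  0.2000828 ] [0.42457278 0.23247674 0.2       ] [ 0.43536096  0.23598145 -0.61713329] -0.00013209849096076944
(-0.101, -0.022, 0.062) [284.1 295.2]
(-0.101, 0.022, 0.062) [342.8 295.3]
(0.03, 0, 0.076) [313.1 450.7]
(0.008, 0, 0.076) [313.1 428.4]
(0.1, 0.04, 0.01) [352.3 454.7]
(-0.12, -0.04, 0.01) [267.2 249.7]
(-0.12, 0.04, 0.01) [360.1 250. ]
```

View pics/w0m.png

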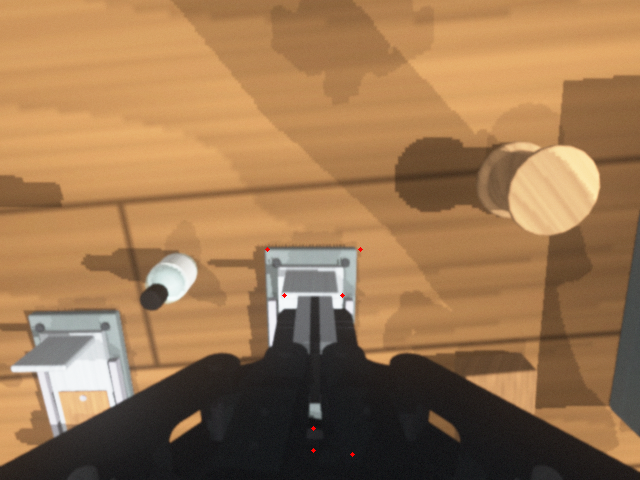

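The projected corners lie on the base corners (267,250) and (360,250) and on the plate's top edge at row ~295, so the pose is good to about 1–2 mm. Now I'll descend in front of the plate and push in small, force-watched steps.

Run:
```python
from h import *
ax=np.array([np.cos(P[2]),np.sin(P[2])])
bot.move_straight(st(-.14,0,.043),vel=.12)
b=bot.sense(); f0=np.array(b['wrist_force']); print(b['time_s'],f0)
x=-.14
while x<-.03:
    x+=.004 if x<-.08 else .002
    bot.move_straight(st(x,0,.043),vel=.06)
    s=bot.sense(); f=(np.array(s['wrist_force'])-f0); fa=f[:2]@ax
    xa=(np.array(s['ee_pos'])[:2]-P[:2])@ax
    print(round(s['time_s'],2),round(x,3),xa.round(4),fa.round(2),f.round(1))
    if fa<-9: break
```

```text
4.075 [-0.22602544  0.27478151  0.70541065]
4.33 -0.136 -0.1354 0.34 [ 0.3 -0.8 -0.5]
4.58 -0.132 -0.1317 0.23 [ 0.2 -0.4 -1. ]
4.83 -0.128 -0.1277 0.86 [ 0.8 -0.9 -1. ]
5.08 -0.124 -0.1237 0.11 [ 0.1 -0.  -0.7]
5.33 -0.12 -0.1197 0.57 [ 0.6 -0.3 -1. ]
5.58 -0.116 -0.1157 -0.32 [-0.3  0.4 -0.5]
5.83 -0.112 -0.1118 -0.51 [-0.6 -0.5 -0.5]
6.08 -0.108 -0.1077 0.22 [ 0.1 -1.  -2. ]
6.33 -0.104 -0.1036 0.01 [ 0.  -0.1 -1. ]
6.58 -0.1 -0.0995 -0.02 [-0.1 -1.  -0.4]
6.83 -0.096 -0.0955 0.21 [ 0.1 -0.8 -0.9]
7.08 -0.092 -0.0915 0.25 [ 0.2 -0.1 -0.4]
7.33 -0.088 -0.0875 0.24 [ 0.2 -0.2 -0.6]
7.58 -0.084 -0.0835 0.51 [ 0.6  0.9 -0.7]
7.83 -0.08 -0.0795 0.73 [ 0.6 -1.  -0.6]
8.07 -0.078 -0.0778 -0.35 [-0.4 -0.6 -2.1]
8.32 -0.076 -0.0759 -0.2 [-0.2 -0.5 -0.3]
8.57 -0.074 -0.0739 -1.02 [-1.  -0.1 -1.3]
8.82 -0.072 -0.0738 -6.5 [-6.6 -0.4  4.2]
9.07 -0.07 -0.0738 -12.84 [-12.9   0.2   8.7]
```

Force rises sharply with the plate face at stand x≈-0.063, consistent with a stop if the sled started ~17 mm in. I'll check the picture.

Run:
```python
from h import *
bot.move_straight(st(-.080,0,.043),vel=.06)
a=bot.read_camera("scene")[:,:,::-1]; b=bot.read_camera("side")[:,:,::-1]
A=cv2.resize(a[270:395,280:430],None,fx=4,fy=4,interpolation=cv2.INTER_CUBIC)
B=cv2.resize(b[250:350,200:330],None,fx=4,fy=4,interpolation=cv2.INTER_CUBIC)
cv2.imwrite("pics/p1.png",A);cv2.imwrite("pics/p2.png",B);cv2.imwrite("pics/scene1.png",a)
s=bot.sense();print(s['wrist_force'])
for x in (-.0628,-.101): print(x,(proj("scene",sp(P,[(x,-.022,.062),(x,.022,.062)]))-[280,270])*4)
```

```text
[ 0.81344846 -0.74165205  0.74363045]
-0.0628 [[370.40509119 135.80535243]
 [437.11193644 191.24376441]]
-0.101 [[428.10329065  98.04566477]
 [495.01082149 151.58687955]]
```

View pics/p1.png

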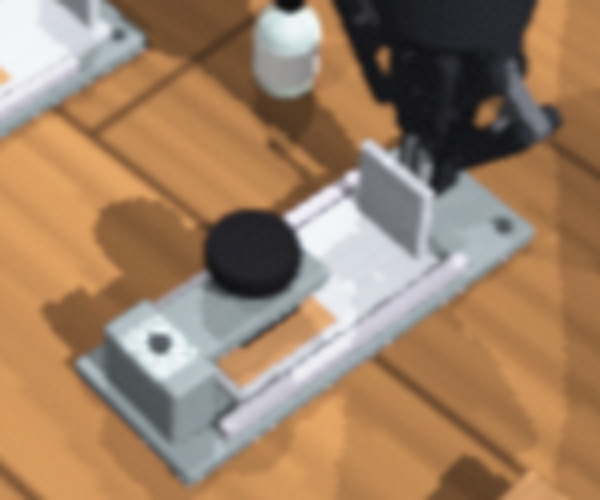

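View pics/p2.png

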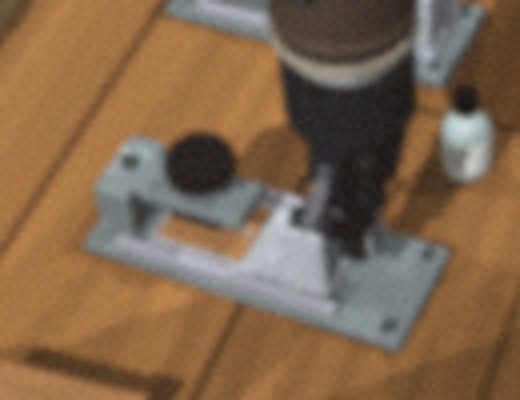

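The plate now stands at crop (370,140)–(435,190), matching the predicted x=-0.063. I'll push a second time, a little firmer and lower, to confirm this is the hard stop.

Run:
```python
from h import *
ax=np.array([np.cos(P[2]),np.sin(P[2])])
bot.move_straight(st(-.080,0,.037),vel=.06)
f0=np.array(bot.sense()['wrist_force']);x=-.077
for n in range(12):
    bot.move_straight(st(x,0,.037),vel=.04)
    s=bot.sense(); f=(np.array(s['wrist_force'])-f0); fa=f[:2]@ax
    print(round(s['time_s'],2),round(x,4),((np.array(s['ee_pos'])[:2]-P[:2])@ax).round(4),f.round(1))
    if fa<-17: break
    x+=.0015
bot.move_straight(st(-.085,0,.037),vel=.06)
bot.move_straight(st(-.085,0,.16),vel=.15)
for u in [(365,390,)]: 
    print(onplane("scene",(290+u[0]/5.5,285+u[1]/5.4),.014)-st(0,0,.014))
print(onplane("scene",(280+240/4,270+393/4),.014)-st(0,0,.014))
a=bot.read_camera("scene")[:,:,::-1]
cv2.imwrite("pics/p3.png",cv2.resize(a[270:395,280:430],None,fx=4,fy=4,interpolation=cv2.INTER_CUBIC))
```

```text
9.99 -0.077 -0.0766 [-0.2  0.2  1.1]
10.24 -0.0755 -0.0754 [-0.6  2.   0.6]
10.49 -0.074 -0.074 [-1.4  1.4  0.1]
10.74 -0.0725 -0.0739 [-5.9  1.6  4.8]
10.99 -0.071 -0.0739 [-9.1  1.2  7.8]
11.24 -0.0695 -0.0739 [-14.1   1.1  11.2]
11.49 -0.068 -0.0738 [-19.4   2.6  15.3]
[1.93072609e-02 2.22466899e-02 1.21430643e-17]
[5.80230969e-02 1.81478753e-02 1.21430643e-17]
```

View pics/p3.png

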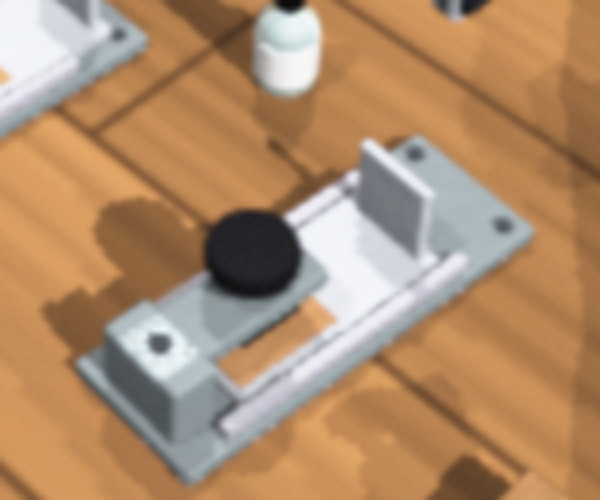

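Same stop at 19 N with no motion, and the sled front (x≈0.058) meets the upright, so the sled is home. Now the cap press.

Run:
```python
from h import *
bot.move_straight(st(.03,0,.16),vel=.15)
bot.move_straight(st(.03,0,.092),vel=.1)
f0=np.array(bot.sense()['wrist_force']);z=.088
while z>.062:
    bot.move_straight(st(.03,0,z),vel=.04)
    s=bot.sense(); f=(np.array(s['wrist_force'])-f0)
    print(round(s['time_s'],2),round(z,4),round(s['ee_pos'][2]-.008,4),f.round(1))
    if f[2]>13: break
    z-=.002 if z>.0745 else .001
bot.wait(.7)
s=bot.sense();print(s['time_s'],s['ee_pos'][2]-.008,np.array(s['wrist_force'])-f0)
a=bot.read_camera("side")[:,:,::-1]
bot.move_straight(st(.03,0,.1),vel=.06)
bot.move_straight(st(.03,0,.2),vel=.15)
bot.move_straight(st(-.15,0,.25),vel=.2)
b=bot.read_camera("scene")[:,:,::-1]; c=bot.read_camera("side")[:,:,::-1]
cv2.imwrite("pics/q1.png",cv2.resize(a[250:350,200:330],None,fx=4,fy=4)); cv2.imwrite("pics/q2.png",b); 
cv2.imwrite("pics/q3.png",np.vstack([cv2.resize(b[285:375,290:425],None,fx=3,fy=3),cv2.resize(c[265:345,200:335],None,fx=3,fy=3)]))
s=bot.sense();print(s['time_s'],s['wrist_force'])
```

```text
14.94 0.088 0.0802 [-0.9  0.1 -0.3]
15.19 0.086 0.078 [-1.1 -0.5 -0.4]
15.44 0.084 0.0762 [-0.5 -0.1  1.1]
15.69 0.082 0.0741 [0.  0.9 3. ]
15.94 0.08 0.0721 [ 1.  -0.6  4.1]
16.19 0.078 0.0701 [0.1 0.8 5.3]
16.44 0.076 0.0681 [0.7 0.1 4.9]
16.69 0.074 0.0663 [1.  0.3 5.7]
16.94 0.073 0.0654 [-0.4 -0.6  7. ]
17.19 0.072 0.0644 [-0.3 -0.9  6.4]
17.44 0.071 0.0641 [-2.  -0.2 11.8]
17.69 0.07 0.064 [-4.8 -1.1 19.6]
18.3917 0.06403107913113151 [-4.76780217 -1.86341316 18.45636451]
21.0917 [-0.15885166 -0.80350917  0.29479782]
```

View pics/q2.png

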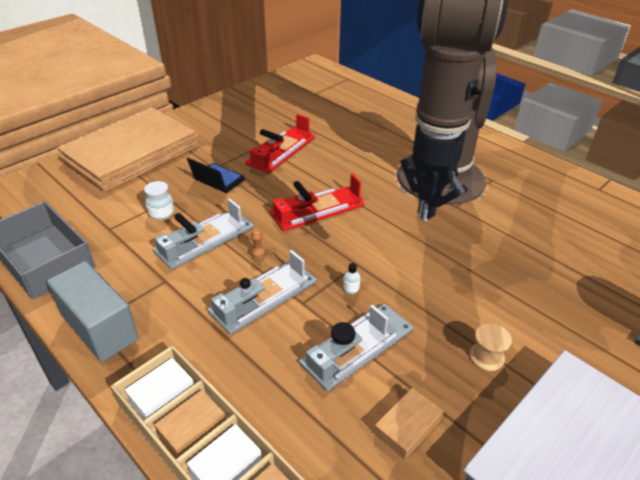

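View pics/q3.png

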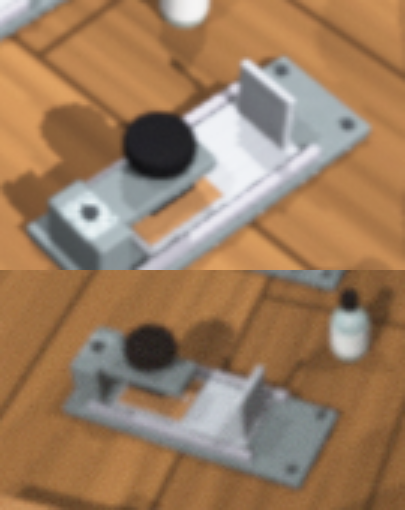

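The cap is back up at scene (343,332), the plate is still home at (379,320), the loose things and other stands look unmoved, and the arm is clear. Handing in.

Run:
```python
from cell import bot
bot.job_done(); print(bot.sense()['time_s'])
```

```text
the job is handed in; nothing more can be done
the job is handed in; nothing more can be done
```

The job is done and handed in at about 21 s on the robot's clock. I used only the round-capped stand, and nothing was lifted or carried.

- **Sled:** I pushed its plate about 38 mm with the closed fingertips, to a hard stop. A second push at about 19 N gave no further motion, which confirmed it was home. That implies the sled started about 17 mm in, within the stated 0–20 mm.
- **Cap:** I pressed it straight down 12 mm, to a fingertip height of 64.0 mm, and held it there for at least 0.7 s at about 19 N. I then let it spring up and withdrew.

The last pictures show the cap up again and the plate still home. By eye, the other two stands and the loose things are where they started; I did not measure their positions. The wrist force is about zero with the arm clear.

No check failed. The one oddity was an upward force of up to 15 N while pushing the plate against its stop.

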